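# Gauge and sort threaded sensor-housing caps

### The arm

A 6-joint arm with a two-finger parallel gripper is mounted at the origin on the work surface. World frame = base frame: x ahead of the robot, y to its left, z up, the work surface at z = 0. Lengths are in m, angles in degrees, forces in N, time in s.
With the tool pointing down it reaches from about 0.325 to 0.775 m from the base axis. Payload 5.5 kg.
Tool frame: the origin (TCP) lies on the centre line of the jaws, within the pads' length; the fingertips stand 22 mm ahead of it and the grasp point (between the pads) lies 3 mm ahead of it; z points along the fingers, y is the direction in which the jaws open and shut (so a half turn about z gives the same grasp; the last joint's range is limited). The gripper opens to 85 mm and grips with 20 to 120 N. Pads are 22 mm wide; open, the fingers measure 114 mm over their backs; the gripper's body (76 mm by 85 mm) begins 54 mm behind the grasp point. The pads swing forward as they close: fully open they stand 13 mm farther back than shut.
Start: joints at [-71.66, 5.22, 70.514, -0, 104.267, -3.249], TCP at [0.221, -0.558, 0.253] pointing down, gripper open.
Joint ranges: [-164.24, 164.24], [-49.07, 125.15], [9.68, 141.18], [-86.29, 266.29], [3.28, 154.24], [-151.56, 151.56]. Speed limits (degrees/s): [147.25, 147.25, 172.46, 180, 180, 180].

### API

Orientations are given as a 3x3 rotation matrix whose columns are the frame's x, y, z axes.
In Python, from workcell import robot gives the robot as it stands. Calls block until the motion is done:
- robot.movep(position, orientation): joint-space move of the TCP to a pose.
- robot.movel(position, attitude=None, feed=0.15): straight line of the TCP; attitude=None keeps the orientation; feed is the mean speed in m/s.
- robot.move_joints(angles): joint-space move.
- robot.gripper_open() and robot.close_gripper(f_grip=None): open the fingers fully, or close them until they stop; f_grip is the grip in N (None keeps the last).
- robot.hold(seconds).
- robot.solve_ik(position, orientation): joint angles nearest the present ones, or None.
- robot.sense(): the state.
- robot.get_image(name): name is "scene" or "top" or "wrist"; returns a dict with "frame" (400x640x3 uint8, red, green, blue), "mtx" (3x3 intrinsics, pixels), "xyz" and "rotation" of the camera in the world. Camera axes: x right, y up, looking along -z (the intrinsics and any distortion apply to the point x, -y, -z); pixel columns grow to the right and rows downward; lengths in m; the calibration is good to about 2 mm. A picture is of the moment at which its call begins. There is no depth.
A pose or a line that the arm cannot do raises robot.IKError and nothing moves.
- robot.finish_job(): hands the job in, once; it reports no verdict.
The state is a dict: "time": time; "joint_positions": joint angles; "qd": joint speeds; "effort": joint torques, N m; "tool_pos": TCP position; "eef_rot": TCP orientation; "force": force on the tool from outside, world axes, zero at the start; "wrist_torque": the same for the moment, N m; "gripper_width": finger opening in m.
Only numpy, scipy, OpenCV 4.12 (cv2) and the standard library are available. Lean on these libraries where they do the work, as an engineer would, in place of code of your own. Each camera call takes 0.05 s, during which the arm holds its last target. There are 200 camera calls.

### The job

Dip the tip of the brush into the grease pot, dab it on the thread of the brass gauge stud, and lay the brush back on its grey mat. Then screw every blue cap clockwise onto the gauge as far as it will go, take it off again, and sort: caps that turn fully home onto the seat go in the green tray, caps that stop short go in the red tray. Leave everything else on the bench alone.

Things in the scene. Friction and masses are not known exactly. Their poses are not given: they have to be found in the camera images.
- gauge: fixed thread gauge; origin at the centre of its underside. Dark steel base 100 x 100 x 20 mm, a steel seat disc 66 mm wide on it, and an upright brass stud with a coarse right-hand three-start thread, 40 mm over the thread, top 60 mm above the table. The three ridges begin at the top at the gauge's own +x and +-120 deg and run down clockwise seen from above, 39 mm per turn
- gauge_seat (a point): stud axis at the seat disc's top, 30 mm above the table: the underside of a cap fully home lies here, of a short-bored one at its stop 7 mm above. Turning clockwise from above screws down, 39 mm per full turn (stiff stop, no turning limit but that); turn back as much to lift off
- gauge_thread (a point): stud axis half way up the thread, 15 mm above the seat. A cap set down on the stud at any yaw rests with its lugs on the ridges: underside 24 mm above the seat if a lug is at a ridge's beginning, 10.8 mm less per 100 deg that it is clockwise of it, lowest 11 mm (just under 120 deg). So far it lifts straight off; to the stop it then takes 35 to 220 deg
- cap_a: hand-screwed cap, 150 g, 68 mm tall, origin at centre of its underside, z up. Blue skirt 56 mm wide, 42 mm high, bore 44 mm wide; on it a hexagon head 36 mm across flats, 26 mm high (z 42 to 68), flats facing own +-x and every 60 deg on. In the bore three 6 mm lugs, axes 6 mm above the mouth, at own +x and +-120 deg. All look alike; some are bored too shallow, only the gauge shows it. None if absent
- cap_b: hand-screwed cap, 150 g, 68 mm tall, origin at centre of its underside, z up. Blue skirt 56 mm wide, 42 mm high, bore 44 mm wide; on it a hexagon head 36 mm across flats, 26 mm high (z 42 to 68), flats facing own +-x and every 60 deg on. In the bore three 6 mm lugs, axes 6 mm above the mouth, at own +x and +-120 deg. All look alike; some are bored too shallow, only the gauge shows it. None if absent
- cap_c: hand-screwed cap, 150 g, 68 mm tall, origin at centre of its underside, z up. Blue skirt 56 mm wide, 42 mm high, bore 44 mm wide; on it a hexagon head 36 mm across flats, 26 mm high (z 42 to 68), flats facing own +-x and every 60 deg on. In the bore three 6 mm lugs, axes 6 mm above the mouth, at own +x and +-120 deg. All look alike; some are bored too shallow, only the gauge shows it. None if absent
- cap_d: hand-screwed cap, 150 g, 68 mm tall, origin at centre of its underside, z up. Blue skirt 56 mm wide, 42 mm high, bore 44 mm wide; on it a hexagon head 36 mm across flats, 26 mm high (z 42 to 68), flats facing own +-x and every 60 deg on. In the bore three 6 mm lugs, axes 6 mm above the mouth, at own +x and +-120 deg. All look alike; some are bored too shallow, only the gauge shows it. None if absent
- pin_a (a joint): red witness pin, 12 mm thick, in the head of cap_a; 0 = top 2 mm above the hexagon's top (not gauged), m upwards. The gauge stud pushes it up as the cap is screwed down and friction keeps it there: about 0.010 when fully home, 0.003 when a short-bored cap stops. None if the cap is absent
- pin_b (a joint): red witness pin, 12 mm thick, in the head of cap_b; 0 = top 2 mm above the hexagon's top (not gauged), m upwards. The gauge stud pushes it up as the cap is screwed down and friction keeps it there: about 0.010 when fully home, 0.003 when a short-bored cap stops. None if the cap is absent
- pin_c (a joint): red witness pin, 12 mm thick, in the head of cap_c; 0 = top 2 mm above the hexagon's top (not gauged), m upwards. The gauge stud pushes it up as the cap is screwed down and friction keeps it there: about 0.010 when fully home, 0.003 when a short-bored cap stops. None if the cap is absent
- pin_d (a joint): red witness pin, 12 mm thick, in the head of cap_d; 0 = top 2 mm above the hexagon's top (not gauged), m upwards. The gauge stud pushes it up as the cap is screwed down and friction keeps it there: about 0.010 when fully home, 0.003 when a short-bored cap stops. None if the cap is absent
- pass_tray: green open tray, fixed, for caps that turn fully home: 130 mm (own x) x 210 mm (own y), walls 4 mm thick and 25 mm high, floor 4 mm; origin at the centre of its underside. Two caps fit, 50 mm either side of the centre along own y
- reject_tray: red open tray, fixed, for caps that stop short: 130 mm (own x) x 210 mm (own y), walls 4 mm thick and 25 mm high, floor 4 mm; origin at the centre of its underside. Two caps fit, 50 mm either side of the centre along own y
- brush: grease brush, 180 mm long, 60 g; origin at the middle of its length on its axis, own x towards the bristles. Square wooden handle 20 x 20 mm, from 90 mm behind the origin to 30 mm ahead, brass ferrule, then stiff black bristles 40 mm long, 12 to 16 mm thick. Any of its four flats may lie upward
- brush_grip (a point): point on the handle's axis near the balance point, 15 mm behind the origin
- brush_tip (a point): end of the bristles, 105 mm ahead of brush_grip along own x
- mat: light grey mat for the brush, fixed, 70 mm (own x) x 200 mm (own y), 4 mm thick; origin at the centre of its underside. The brush lies on it along own y
- pot_rim (a point): open white grease pot, fixed, 84 mm wide at the rim, 45 mm high, wall 4 mm, floor 5 mm thick; the point is the centre of its mouth, 45 mm above the table
- mouse: bystander, to be left alone: yellow computer mouse, 100 x 60 x 34 mm; origin at the centre of its underside
- screwdriver: bystander, to be left alone: red-handled screwdriver, 190 mm long; origin at the middle of its length on the table side
- clear_box: bystander, to be left alone: clear open plastic box, 70 x 150 x 50 mm; origin at the centre of its underside
- circuit_board: bystander, to be left alone: green circuit board on four 20 mm brass standoffs, 70 x 100 mm, 33 mm high; origin at the centre of its underside
- servo: bystander, to be left alone: black servo motor, 55 x 30 x 46 mm; origin at the centre of its underside
- solder_spool: bystander, to be left alone: solder spool, 60 mm in diameter, 38 mm high; origin at the centre of its underside
Mind the look-alikes: they are no part of the job. Of the things shaped like the brush, the wooden one is meant.

How it is judged:
By the outcome, as a careful person would: the job done as asked, in the order asked, and still so for the second after the job is handed in, with the robot touching nothing.
Of cap_a, cap_b, cap_c, cap_d only 3 to 4 are there at a start; the rules pass over those that are not, and their reading is None.
At some moment in a run one of cap_a, cap_b, cap_c, cap_d, brush may be knocked a few centimetres aside while the robot is not near it.
It also fails if it takes over 210 s, if anything falls off the work surface, if the arm or the gripper's body presses on something with over 40 N, if the wrist force passes 120 N, or if a joint passes its speed limit or range.

## Working session

There is one attempt and no reset: what is moved stays moved. The work goes in short steps, each a Python script; the robot and the scene stay as the last script left them, time stands still between calls to the robot, and variables do not carry over. Pictures are saved under pics/ and viewed, about 12 in all and at most 16, crops included, and the job is handed in when it is done.

```bash
ls; mkdir -p pics
python3 - <<'E'
from workcell import robot
import cv2,numpy as np
for n in ("scene","top"):
    d=robot.get_image(n); cv2.imwrite(f"pics/{n}0.png",d["frame"][:,:,::-1]); print(n,d["mtx"].tolist(),d["xyz"],np.array(d["rotation"]).round(4).tolist(),[k for k in d])
s=robot.sense();print(s["time"],s["force"],s["gripper_width"],np.round(s["eef_rot"],3).tolist())
E
```

```text
pics
scene [[400.8030951586362, 0.0, 321.1848033521242], [0.0, 400.8030951586362, 195.6443676555337], [0.0, 0.0, 1.0]] [ 1.45137929 -0.05065997  0.64208478] [[0.0147, -0.5307, 0.8475], [0.9998, -0.0063, -0.0213], [0.0167, 0.8476, 0.5304]] ['frame', 'mtx', 'xyz', 'rotation']
top [[388.8086531224852, 0.0, 321.49191302074706], [0.0, 388.8086531224852, 204.6681654652771], [0.0, 0.0, 1.0]] [ 0.43438095 -0.01524225  1.09498754] [[0.0043, 0.9981, -0.0618], [-1.0, 0.0039, -0.0063], [-0.006, 0.0618, 0.9981]] ['frame', 'mtx', 'xyz', 'rotation']
0.1 [-0.65973776  0.78952334  0.77475494] 0.08556960319797385 [[0.93, 0.368, -0.001], [0.368, -0.93, 0.002], [0.0, -0.002, -1.0]]
```

View pics/top0.png

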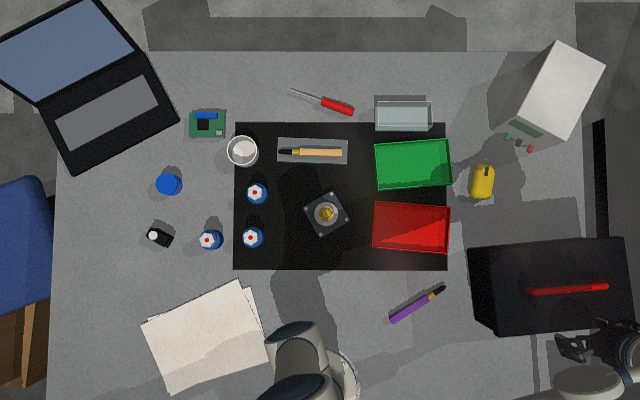

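View pics/scene0.png

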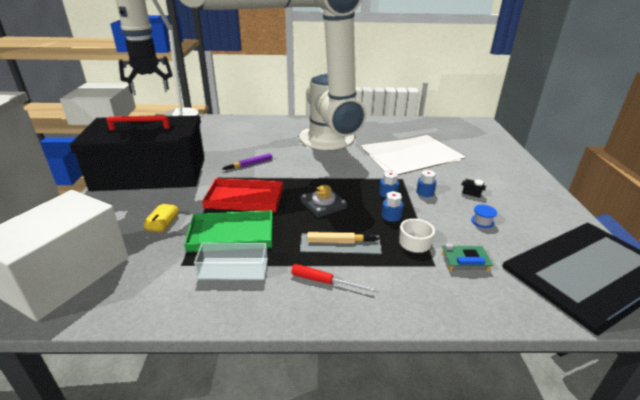

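Top view: the caps (white hex head with a red pin) are at (257,193), (252,237) and (210,239). The blue disc at (168,183) is the solder spool. The wooden brush is at (310,152), bristles to the left, and the purple pen-like brush at (417,303) is the decoy. The gauge is at (326,213), the pot at (242,150), the green tray at (412,163) and the red tray at (411,227). Only three caps are visible in either view.

```bash
cat > h.py <<'E'
from workcell import robot
import cv2,numpy as np
np.set_printoptions(precision=4,suppress=True)
def ray(d,uv,z):
    uv=np.atleast_2d(np.asarray(uv,float)); K=d["mtx"]
    c=np.c_[(uv[:,0]-K[0,2])/K[0,0],-(uv[:,1]-K[1,2])/K[1,1],-np.ones(len(uv))]@np.array(d["rotation"]).T
    o=np.array(d["xyz"]); return o+c*((z-o[2])/c[:,2])[:,None]
def proj(d,p):
    c=(np.atleast_2d(p)-d["xyz"])@np.array(d["rotation"]); K=d["mtx"]
    return np.c_[K[0,0]*c[:,0]/-c[:,2]+K[0,2],K[1,1]*c[:,1]/c[:,2]+K[1,2]]
def hsv(d): return cv2.cvtColor(d["frame"],cv2.COLOR_RGB2HSV)
def blobs(mask,amin=20):
    cs,_=cv2.findContours(mask.astype(np.uint8),cv2.RETR_EXTERNAL,cv2.CHAIN_APPROX_NONE)
    return sorted([c for c in cs if cv2.contourArea(c)>=amin],key=cv2.contourArea,reverse=True)
def cen(c):
    m=cv2.moments(c); return np.array([m["m10"],m["m01"]])/m["m00"]
def rect(d,c,z):
    p=ray(d,c[:,0,:],z)[:,:2].astype(np.float32); return cv2.minAreaRect(p)
def down(yaw):  # tool x at yaw deg, z down
    a=np.radians(yaw); return np.array([[np.cos(a),np.sin(a),0],[np.sin(a),-np.cos(a),0],[0,0,-1.]])
def save(d,name,box=None,k=1):
    f=d["frame"][:,:,::-1]
    if box: f=f[box[1]:box[3],box[0]:box[2]]
    cv2.imwrite(f"pics/{name}.png",cv2.resize(f,None,fx=k,fy=k,interpolation=cv2.INTER_CUBIC))
def near(d,uv,r):
    g=np.mgrid[0:400,0:640]; return (g[1]-uv[0])**2+(g[0]-uv[1])**2<r*r
E
python3 - <<'E'
from h import *
d=robot.get_image("top"); h=hsv(d); H,S,V=h[...,0],h[...,1],h[...,2]
red=((H<8)|(H>172))&(S>120)&(V>90)
print("caps")
for n,uv in dict(A=(257,193),B=(252,237),C=(210,239)).items():
    b=blobs(red&near(d,uv,9),3); 
    w=blobs((((S<70)&(V>120))|red)&near(d,uv,10),10)
    if b: print(n,cen(b[0]),ray(d,cen(b[0]),.070)[0],"hex",rect(d,w[0],.068) if w else None)
g=blobs((H>50)&(H<75)&(S>130)&near(d,(412,163),60),200)[0]; print("green",rect(d,g,.02))
g=blobs(red&near(d,(411,227),60),200)[0]; print("red",rect(d,g,.02))
br=blobs((H>8)&(H<28)&(S>60)&(V>120)&near(d,(315,152),45),30); print("handle",[rect(d,c,.024) for c in br[:2]])
st=blobs((H>12)&(H<30)&(S>100)&near(d,(326,213),20),10)[0]; print("stud",cen(st),rect(d,st,.055))
ba=blobs((V>45)&near(d,(326,213),32),100)[0]; print("base",rect(d,ba,.02))
m=blobs((S<40)&(V>90)&near(d,(312,150),42),100); print("mat",[rect(d,c,.004) for c in m[:2]])
p=blobs((V>130)&(S<60)&near(d,(242,150),19),50)[0]; print("pot",rect(d,p,.045))
save(d,"crop1",(195,85,465,275),2.9)
for y in (90,60,30,0,-30): pass
E
```

```text
caps
A [254.5    191.6458] [0.5317 0.1689 0.07  ] hex ((0.5309810042381287, 0.16922064125537872), (0.037340424954891205, 0.034561291337013245), 0.7965179681777954)
B [249.85   237.2667] [0.4112 0.1793 0.07  ] hex ((0.4118684232234955, 0.1779881715774536), (0.036881618201732635, 0.03430134430527687), 0.9516208171844482)
C [206.3542 239.5   ] [0.4048 0.2938 0.07  ] hex ((0.4047965407371521, 0.2914356589317322), (0.03415298089385033, 0.03457651659846306), 0.2601717412471771)
green ((0.616408109664917, -0.2618042528629303), (0.13840992748737335, 0.21282166242599487), 4.727270603179932)
red ((0.4405685365200043, -0.25544804334640503), (0.21026605367660522, 0.13172586262226105), 85.30865478515625)
handle [((0.6476076245307922, 0.006040513515472412), (0.13699977099895477, 0.021121874451637268), 88.30499267578125)]
stud [325.8473 213.2172] ((0.4764934778213501, -0.020851893350481987), (0.0374906100332737, 0.037477344274520874), 0.23714159429073334)
base ((0.47673532366752625, -0.020749084651470184), (0.09785458445549011, 0.0965733751654625), 30.24028968811035)
mat [((0.6568872928619385, 0.019410133361816406), (0.1984555870294571, 0.06858924776315689), 87.82810974121094), ((0.7581089735031128, 0.01978752762079239), (0.03479832038283348, 0.17101728916168213), 0.1477818787097931)]
pot ((0.6483098864555359, 0.21481966972351074), (0.08286792784929276, 0.08798334002494812), 0.16058410704135895)
```

View pics/crop1.png

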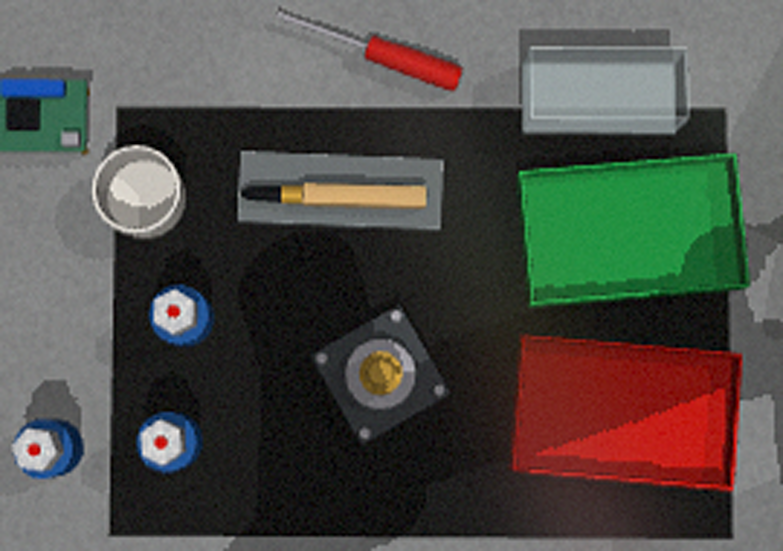

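Sizes agree with the descriptions: hex 35 mm, stud 37 mm, base 97 mm, mat 198x69 mm, pot 83 to 88 mm. Next I check IK for the dip, then look at the brush with the wrist camera.

```bash
cat >> h.py <<'E'
def brushR(psi,p,flip=1):
    a,p=np.radians(psi),np.radians(p); u=np.array([np.cos(a),np.sin(a),0]); k=np.array([0,0,1.])
    bx=np.cos(p)*u-np.sin(p)*k; tz=-np.sin(p)*u-np.cos(p)*k; x=flip*bx
    return np.c_[x,np.cross(tz,x),tz],bx,tz
OFF=0.015  # brush axis ahead of TCP
def tcp_for_tip(tip,psi,p,flip=1):
    R,bx,tz=brushR(psi,p,flip); return np.asarray(tip)-0.105*bx-OFF*tz,R
E
python3 - <<'E'
from h import *
robot.movep([0.60,0.01,0.26],down(90)); 
s=robot.sense(); print(s["joint_positions"],s["time"])
for n,g in (("pot",[.645,.215,.02]),("stud",None)):
  for fl in (1,-1):
    for p in (50,60):
      ok=[]
      for psi in range(0,360,20):
        a=np.radians(psi)
        t=g if g else [0.4765-0.02*np.cos(a),-0.0207-0.02*np.sin(a),.045]
        q=robot.solve_ik(*tcp_for_tip(t,psi,p,fl))
        if q is not None: ok.append((psi,np.round(q).astype(int).tolist()))
      print(n,fl,p,ok)
d=robot.get_image("wrist"); save(d,"w1"); print(d["mtx"].tolist(),d["xyz"],np.array(d["rotation"]).tolist())
E
```

```text
[ -2.3781   5.3179  69.7294  -0.0163 104.9528  -2.295 ] 2.575
pot 1 50 [(0, [12, 53, 34, 15, 141, 110]), (20, [17, 55, 32, -5, 144, 84]), (40, [21, 52, 35, -23, 139, 60]), (60, [25, 47, 43, -34, 129, 42]), (80, [28, 39, 54, -42, 116, 29]), (100, [31, 30, 67, -47, 101, 19]), (120, [32, 21, 79, -50, 85, 8]), (140, [31, 12, 90, -51, 68, -3]), (160, [27, 3, 99, -47, 50, -20]), (180, [21, -3, 106, -30, 33, -50]), (200, [14, -5, 108, 10, 28, -103]), (220, [7, -2, 105, 41, 40, -146]), (320, [4, 40, 53, 39, 121, 144]), (340, [8, 48, 42, 29, 133, 130])]
pot 1 60 [(40, [22, 65, 19, -33, 151, 51]), (60, [27, 56, 33, -44, 137, 36]), (80, [31, 46, 48, -51, 122, 27]), (100, [34, 35, 64, -55, 106, 20]), (120, [36, 24, 79, -60, 88, 14]), (140, [35, 12, 93, -63, 70, 7]), (160, [31, 1, 105, -64, 49, -4]), (180, [24, -8, 114, -53, 26, -27]), (200, [13, -11, 116, 23, 15, -115]), (320, [2, 48, 46, 47, 128, 148]), (340, [7, 58, 30, 39, 142, 137])]
pot -1 50 [(0, [12, 53, 34, 15, 141, -70]), (20, [17, 55, 32, -5, 144, -96]), (40, [21, 52, 35, -23, 139, -120]), (60, [25, 47, 43, -34, 129, -138]), (80, [28, 
[... 2226 characters left out ...]
16]), (40, [7, 19, 82, -36, 128, -132]), (60, [13, 13, 90, -46, 118, -144]), (200, [-26, -46, 138, 52, 52, 24]), (220, [-33, -31, 129, 61, 71, 2]), (240, [-34, -16, 118, 60, 87, -13]), (260, [-32, -4, 107, 55, 101, -23]), (280, [-28, 7, 97, 48, 114, -33]), (300, [-23, 15, 88, 39, 124, -44]), (320, [-17, 21, 80, 28, 133, -58]), (340, [-11, 24, 76, 12, 139, -76])]
[[343.70053467361487, 0.0, 319.1654273096557], [0.0, 343.70053467361487, 199.5801003245451], [0.0, 0.0, 1.0]] [0.5993 0.0917 0.3797] [[0.9999993615345105, 0.0011239723765250997, 0.00011669047093305465], [-0.0011028811656686487, 0.948278076778315, 0.3174389275982895], [0.00024613757049945075, -0.31743885362021224, 0.9482787109434545]]
```

View pics/w1.png

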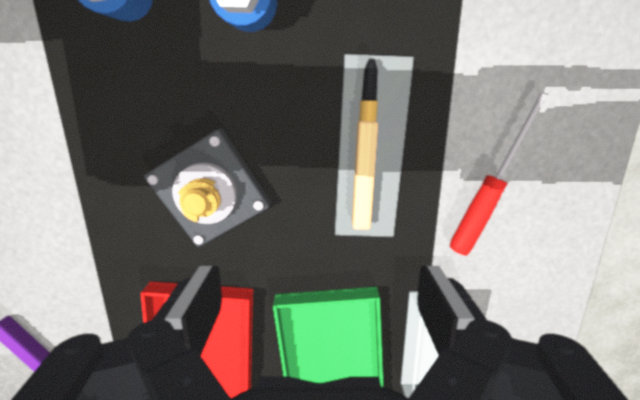

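The wrist view shows the wooden brush on its mat, handle from (362,228) to (368,122) with the bristles up to (371,60). The stud top is at about (195,201).

Run:
```python
from h import *
d=robot.get_image("wrist"); H,S,V=cv2.split(hsv(d))
br=blobs((H>8)&(H<30)&(S>40)&(V>110)&near(d,(366,165),72),100); r=rect(d,br[0],.024); print("handle",r)
m=blobs((S<60)&(V>100)&near(d,(372,148),95)|(cv2.drawContours(np.zeros_like(H),br[:1],-1,1,-1)>0),1000); print("mat",[rect(d,c,.004) for c in m[:1]])
st=blobs((H>12)&(H<30)&(S>100)&near(d,(198,198),35),10)[0]
e=cv2.fitEllipse(st); print("stud",rect(d,st,.05))
tip=ray(d,[[371,60]],.012); print("tip",tip, "ends",ray(d,[[362,228],[370,100]],.024))
print("proj stud top", proj(d,[.4767,-.0208,.06]),proj(d,[.4767,-.0208,.03]))
ba=blobs((V>70)&(V<130)&(S<60)&near(d,(207,188),65),300); print("base",[rect(d,c,.02) for c in ba[:2]])
```

```text
handle ((0.6473127007484436, 0.007444798946380615), (0.13945819437503815, 0.022757599130272865), 88.9044418334961)
mat [((0.6561755537986755, 0.020144663751125336), (0.2007380574941635, 0.07167195528745651), 87.89412689208984)]
stud ((0.4777906835079193, -0.017483055591583252), (0.045158155262470245, 0.03733501955866814), 26.826311111450195)
tip [[0.6509 0.1147 0.012 ]] ends [[ 0.6473 -0.0611  0.024 ]
 [ 0.6499  0.077   0.024 ]]
proj stud top [[194.8825 204.9794]] [[204.5013 195.6524]]
base [((0.47613540291786194, -0.02001224458217621), (0.10136458277702332, 0.09907187521457672), 30.354270935058594)]
```

Run:
```python
from h import *
g=np.array([.6475,.0125]); R=down(88.8)
robot.movep([*g,.12],R); robot.movel([*g,.030],feed=.08)
print("f",robot.sense()["force"])
robot.close_gripper(40); s=robot.sense(); print("w",s["gripper_width"],s["tool_pos"],s["force"])
robot.movel([*g,.13],feed=.1)
# tilt to over-pot pose
pot=np.array([.648,.215]); 
P,Rp=tcp_for_tip([*pot,.085],89,60); robot.movep(P,Rp)
s=robot.sense(); print(s["gripper_width"],s["joint_positions"],s["time"],s["tool_pos"]-P)
d=robot.get_image("top"); save(d,"t2",(180,85,360,265),3); 
P2,_=tcp_for_tip([*pot,.022],89,60); print(P2)
d=robot.get_image("scene"); save(d,"s2",(330,130,490,290),3)
print(proj(d,[*pot,.085]))
a=cv2.imread("pics/t2.png");b=cv2.imread("pics/s2.png");b=cv2.resize(b,(a.shape[0]*b.shape[1]//b.shape[0]*400//a.shape[0],400));a=cv2.resize(a,(400,400));cv2.imwrite("pics/m2.png",np.hstack([a,cv2.resize(b,(400,400))]))
```

```text
f [-0.1369 -0.6662 -0.654 ]
w 0.01873822865137373 [0.6477 0.0125 0.0303] [0.1036 0.7619 1.4947]
0.019184015479620224 [ 32.2489  39.1754  51.583  -55.0408 117.9125  18.7551] 7.275 [ 0.      0.0002 -0.0011]
[0.6473 0.1755 0.1204]
[[420.9839 215.0437]]
```

View pics/m2.png

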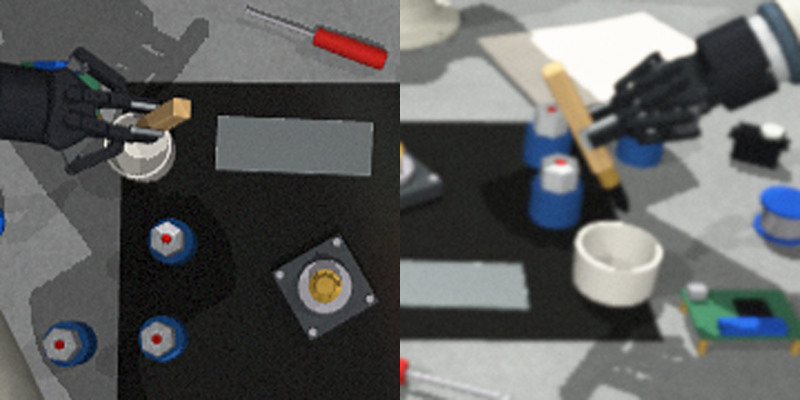

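The brush is held at 60° with the tip where predicted, at (625,212) in the composite, right above the pot mouth. Next: dip, dab, lay back.

Run:
```python
from h import *
pot=np.array([.648,.215]); st=np.array([.4768,-.0205])
def tip(x,y,z,feed=.1): P,R=tcp_for_tip([x,y,z],89,60); robot.movel(P,R,feed=feed)
tip(*pot,.018,.08); print("dip",robot.sense()["force"],robot.sense()["tool_pos"]); robot.hold(.5)
tip(*pot,.125); f0=None
P,R=tcp_for_tip([st[0],st[1]-.05,.13],89,60); robot.movep(P,R)
tip(st[0],st[1]-.05,.046,.08); robot.hold(.3); f0=robot.sense()["force"].copy(); print("f0",f0)
for r in np.arange(.034,.0165,-.002):
    tip(st[0],st[1]-r,.046,.02); f=robot.sense()["force"]-f0; print(round(r,4),f)
    if np.linalg.norm(f)>4: break
robot.hold(.5)
d=robot.get_image("scene"); save(d,"s3",(270,150,390,240),5)
d=robot.get_image("top"); H,S,V=cv2.split(hsv(d))
print(robot.sense()["time"],robot.sense()["gripper_width"])
```

```text
dip [-0.5667  0.2103 -1.0378] [0.6475 0.1757 0.1172]
f0 [ 0.3465  1.0399 -0.1693]
0.034 [ 0.1984 -1.1861 -0.2884]
0.032 [-0.9812 -1.1854 -0.2755]
0.03 [-0.9771 -1.0185 -0.6299]
0.028 [-0.7527 -0.4826 -1.3591]
0.026 [ 0.3626 -2.4174 -1.0698]
0.024 [-1.0153 -0.9204 -0.6554]
0.022 [-0.2188 -1.1645 -0.4552]
0.02 [-0.0352 -2.5423 -2.2212]
0.018 [ 2.007  -4.487  -2.1651]
16.3833 0.019167826235881685
```

View pics/s3.png

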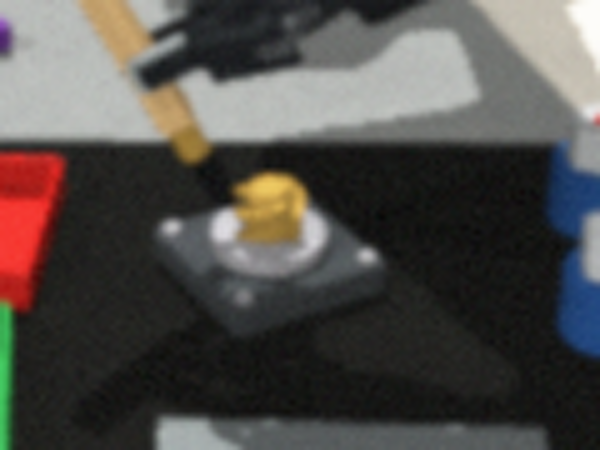

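The bristles touch the thread from the side, with 4.5 N of contact force. I retreat and lay the brush back, centred on the mat.

Run:
```python
from h import *
st=np.array([.4768,-.0205])
def tip(x,y,z,feed=.1): P,R=tcp_for_tip([x,y,z],89,60); robot.movel(P,R,feed=feed)
tip(st[0],st[1]-.05,.05); tip(st[0],st[1]-.05,.14,.15)
g=np.array([.656,.005]); R=down(87.9)
robot.movep([*g,.14],R); robot.movel([*g,.05],feed=.12); f0=robot.sense()["force"].copy()
for z in (.036,.033,.0315,.0305,.030):
    robot.movel([*g,z],feed=.04); f=robot.sense()["force"]-f0; print(z,f)
    if f[2]>3: break
robot.gripper_open(); robot.movel([*g,.15],feed=.15); robot.hold(.1)
# go look at caps
robot.movep([.47,.10,.30],down(90)); 
d=robot.get_image("wrist"); save(d,"w4"); print(robot.sense()["time"])
```

```text
0.036 [0.8624 0.8935 0.1967]
0.033 [ 0.6253  0.2227 -1.0908]
0.0315 [-0.8586  0.9631  0.0729]
0.0305 [-0.1348  0.4135  0.9026]
0.03 [-0.5199  0.5207  3.3872]
23.7333
```

View pics/w4.png

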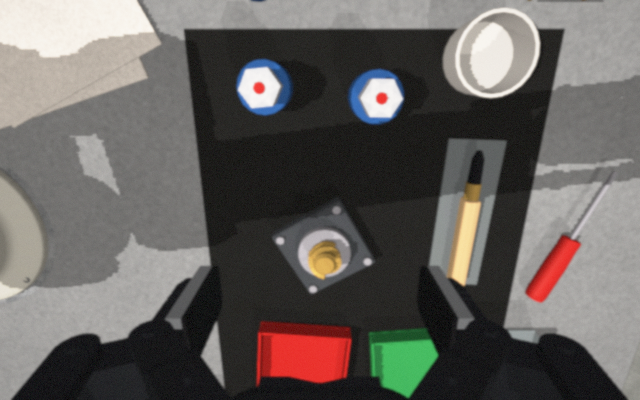

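The brush lies on the mat at (470,220). The caps, heads up, are at (260,88) and (376,97). I add cap helpers and pick the first one, centring it with two grips 60° apart.

```bash
cat >> h.py <<'E'
def top_caps():
    d=robot.get_image("top"); H,S,V=cv2.split(hsv(d)); out=[]
    red=((H<8)|(H>172))&(S>120)&(V>90); blue=(H>100)&(H<125)&(S>120)&(V>50)
    for b in blobs(red,3):
        u=cen(b)
        if cv2.contourArea(b)<40 and (blue&near(d,u,14)).sum()>25: out.append(ray(d,u,.070)[0][:2])
    return d,out
def wrist_cap(xy,zh=.0,name=None):
    "cap at xy, underside zh; returns centre by hex, by pin, hex flat angle mod 60"
    d=robot.get_image("wrist"); H,S,V=cv2.split(hsv(d)); u=proj(d,[*xy,zh+.068])[0]
    red=((H<8)|(H>172))&(S>110)&(V>80); N=near(d,u,45)
    b=min(blobs(red&N,8),key=lambda c:np.linalg.norm(cen(c)-u)); pin=ray(d,cen(b),zh+.070)[0][:2]
    vt=np.percentile(V[N&(S<60)&near(d,cen(b),22)],80)
    m=(((S<60)&(V>vt-45))|red)&near(d,cen(b),34)
    m=cv2.morphologyEx(m.astype(np.uint8),cv2.MORPH_OPEN,np.ones((3,3)))
    c=[c for c in blobs(m,50) if cv2.pointPolygonTest(c,tuple(map(float,cen(b))),False)>=0][0]
    c=cv2.convexHull(c); k=np.zeros_like(H); cv2.drawContours(k,[c],-1,1,-1)
    p=ray(d,np.argwhere(k)[:,::-1],zh+.068)[:,:2]; hc=p.mean(0); q=(p-hc)@[1,1j]
    ang=(np.degrees(np.angle((np.abs(q)**6*np.exp(6j*np.angle(q))).sum()))/6+30)%60
    if name: a,e=(u-60).astype(int),(u+60).astype(int); save(d,name,(max(a[0],0),max(a[1],0),e[0],e[1]),4)
    return hc,pin,ang,len(p),rect(d,c,zh+.068)[1]
def go(pos,yaw):
    q=np.array(robot.solve_ik(pos,down(yaw))); robot.move_joints(q)
def yaw_for(xy,ang,want=0.):
    "tool yaw putting jaws (tool y) on a flat pair, q6 nearest want"
    q1=np.degrees(np.arctan2(xy[1],xy[0])); c=[ang+90+60*k for k in range(-6,7)]
    return min(c,key=lambda y:abs(90+q1-y-want))
E
python3 - <<'E'
from h import *
d,cs=top_caps(); print("caps",cs)
a=min(cs,key=lambda c:np.linalg.norm(c-[.5317,.169])); go([*a,.27],90)
print(wrist_cap(a,name="c5"), robot.sense()["time"])
E
```

```text
caps [array([0.4113, 0.1792])]
(array([0.4107, 0.1801]), array([0.4109, 0.18  ]), np.float64(34.98494051931206), 1187, (0.03945242241024971, 0.03557299077510834)) 24.325
```

View pics/c5.png

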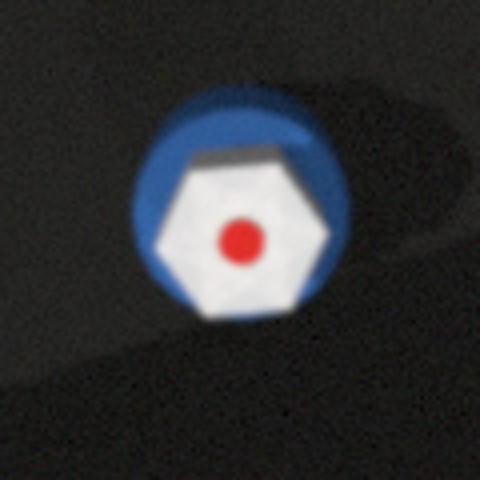

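Only one cap was free of the arm in the top view: cap B at (0.411, 0.180), with hex and pin centres 0.2 mm apart. Its flat angle of 35° matches the crop, so I take B first.

```bash
cat >> h.py <<'E'
GZ=.064
STUD=np.array([.4765,-.0204])
def pick(c,ang,zh=0.,f=60):
    y1=yaw_for(c,ang); y2=y1-60 if 90+np.degrees(np.arctan2(c[1],c[0]))-y1<0 else y1+60
    go([*c,zh+.16],y2); robot.movel([*c,zh+GZ],feed=.12); robot.close_gripper(25); w2=robot.sense()["gripper_width"]
    robot.gripper_open(); robot.movel([*c,zh+GZ+.025],feed=.12); go([*c,zh+GZ+.025],y1); robot.movel([*c,zh+GZ],feed=.12)
    robot.close_gripper(f); s=robot.sense(); print("pick widths",w2,s["gripper_width"],"t",s["time"])
    robot.movel([*c,zh+.20],feed=.2)
def seat(xy=STUD,q6=-140):
    "bring the held cap over the stud and lower to first contact; returns underside height over seat"
    yaw=90+np.degrees(np.arctan2(xy[1],xy[0]))-q6
    go([*xy,.19],yaw); robot.movel([*xy,.030+.029+GZ],feed=.1); robot.hold(.2); f0=robot.sense()["force"].copy()
    for h in np.arange(.027,.0075,-.001):
        robot.movel([*xy,.030+h+GZ],feed=.02); s=robot.sense(); f=s["force"]-f0
        if f[2]>4: break
    print("contact h",round(h,4),f,"torq",s["wrist_torque"],"z",s["tool_pos"][2],"t",s["time"]); return yaw,h,f0
E
python3 - <<'E'
from h import *
c,p,ang,n,r=wrist_cap([.411,.180]); print(c,ang)
pick(c,ang); print(robot.sense()["gripper_width"]); print(seat())
E
```

```text
[0.4105 0.18  ] 35.4225026522024
pick widths 0.035483835001017615 0.035136966586140406 t 29.1167
0.034989454996979516
contact h 0.016 [-0.4467  0.2318  5.1091] torq [0.0265 0.1451 0.0566] z 0.11072918710342838 t 35.8917
(np.float64(227.54854024176538), np.float64(0.01599999999999999), array([-0.5263,  0.4413, -1.5659]))
```

Contact at 16 mm above the seat, within the 11 to 24 mm expected, so the cap is on the stud. Now screw it down, regulating on force.

```bash
cat >> h.py <<'E'
def screw(yaw,h,f0,xy=STUD,step=10,tmax=1.0):
    s=robot.sense(); t0=s["wrist_torque"][2]; path=[(yaw,h)]; th=0; log=[]
    while th<250:
        th+=step; hn=h-.039*step/360
        f=s["force"][2]-f0[2]
        hn+=np.clip((f-5)*1e-4,-.0007,.0012)   # keep about 5 N down
        robot.movel([*xy,.030+hn+GZ],down(yaw-th),feed=max(abs(h-hn)/(step/40.),1e-4)); h=hn
        s=robot.sense(); tz=s["wrist_torque"][2]-t0; log.append((th,round(h*1e3,1),round(s["force"][2]-f0[2],1),round(tz,2)))
        path.append((yaw-th,h))
        if abs(tz)>tmax or s["force"][2]-f0[2]>30: break
    print(*log[::3],log[-3:],"t",s["time"],"w",s["gripper_width"]); return path
E
python3 - <<'E'
from h import *
import json
path=screw(227.5485,.016,np.array([0,0,-1.566])); json.dump(path,open("path.json","w"))
s=robot.sense(); print(s["tool_pos"],s["force"],s["wrist_torque"])
E
```

```text
(10, np.float64(14.9), np.float64(5.8), np.float64(-0.14)) (40, np.float64(12.2), np.float64(6.3), np.float64(-0.14)) (70, np.float64(9.1), np.float64(4.8), np.float64(-0.11)) (100, np.float64(6.0), np.float64(4.6), np.float64(-0.09)) (130, np.float64(2.5), np.float64(4.2), np.float64(-0.11)) (160, np.float64(-0.6), np.float64(8.8), np.float64(-0.06)) (190, np.float64(-2.0), np.float64(16.1), np.float64(-1.12)) [(170, np.float64(-1.3), np.float64(11.4), np.float64(-0.16)), (180, np.float64(-1.8), np.float64(13.5), np.float64(-0.43)), (190, np.float64(-2.0), np.float64(16.1), np.float64(-1.12))] t 43.325 w 0.03472584835431357
[ 0.4772 -0.0209  0.0946] [-2.8537 -0.3091 14.5604] [-0.3552  0.4935 -1.0589]
```

The cap turned down until the torque reached 1.1 N m, with its underside 0.6 mm above the nominal seat, so cap B is fully home. I add one small nudge, then unscrew with force regulation and lift.

```bash
cat >> h.py <<'E'
def unscrew(f0,back,xy=STUD,step=10,extra=8):
    "turn back to yaw 'back' (+extra), keeping about zero net force, then lift"
    s=robot.sense(); R=s["eef_rot"]; yaw=path_yaw=None
    return
def unscrew(f0,path,xy=STUD,step=10,extra=6):
    yaw=path[-1][0]; end=path[0][0]+extra; s=robot.sense(); h=s["tool_pos"][2]-GZ-.030; log=[]
    robot.movel([*xy,.030+h+GZ],feed=.01)
    s=robot.sense(); h-=.0005
    while yaw<end:
        st=min(step,end-yaw); yaw+=st; f=s["force"][2]-f0[2]
        free=abs(s["wrist_torque"][2])>.5 and len(log)<3   # still unwinding the stop
        hn=h+(0 if free else .039*st/360)+np.clip((f-1)*1.5e-4,-.0012,.0012)
        robot.movel([*xy,.030+hn+GZ],down(yaw),feed=max(abs(h-hn)/(st/40.),1e-4)); h=hn
        s=robot.sense(); log.append((round(yaw),round(h*1e3,1),round(s["force"][2]-f0[2],1),round(s["wrist_torque"][2],2)))
    print(*log[::3],"t",s["time"])
    for dz in (.004,.008,.014,.022):
        robot.movel([*xy,.030+h+GZ+dz],feed=.06); f=robot.sense()["force"]-f0; print("lift",dz,f)
        if f[2]<-12: return False
    robot.movel([*xy,.21],feed=.2); print("w",robot.sense()["gripper_width"]); return True
E
python3 - <<'E'
from h import *
import json
path=json.load(open("path.json")); h=path[-1][1]; y=path[-1][0]-6
robot.movel([*STUD,.030+h+GZ],down(y),feed=.001); robot.hold(.2); s=robot.sense(); print(s["tool_pos"],s["force"],s["wrist_torque"],s["time"])
path.append((y,h)); print(unscrew(np.array([-.53,.44,-1.566]),path))
d=robot.get_image("scene"); save(d,"s6",(270,110,410,215),5)
E
```

```text
[ 0.4774 -0.0205  0.0947] [-4.0229  0.6974 14.148 ] [-0.1135  0.3846  0.5521] 43.7833
(42, np.float64(0.4), np.float64(7.6), np.float64(0.96)) (72, np.float64(3.5), np.float64(-1.5), np.float64(0.01)) (102, np.float64(5.9), np.float64(-0.9), np.float64(0.01)) (132, np.float64(8.7), np.float64(-0.2), np.float64(-0.01)) (162, np.float64(11.2), np.float64(0.1), np.float64(-0.01)) (192, np.float64(13.9), np.float64(-0.2), np.float64(-0.05)) (222, np.float64(16.8), np.float64(0.4), np.float64(-0.03)) t 52.3583
lift 0.004 [ 0.7987 -0.3286 -0.1506]
lift 0.008 [ 1.3515 -0.9189 -0.6787]
lift 0.014 [0.7049 0.1297 0.2898]
lift 0.022 [ 0.2658 -0.7302 -0.2412]
w 0.034737044474692766
True
```

View pics/s6.png

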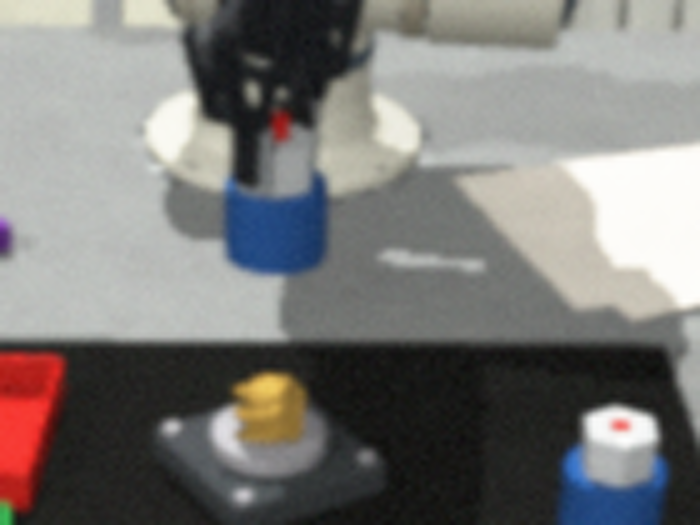

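Cap B came off cleanly with its pin standing well out, against the ungauged cap on the right whose pin is nearly flush. It goes in green. Then I locate the others and do cap A.

```bash
cat >> h.py <<'E'
def place(xy,zt=.004):
    yaw=90+np.degrees(np.arctan2(xy[1],xy[0]))
    go([*xy,.20],yaw); robot.movel([*xy,zt+GZ+.012],feed=.15); f0=robot.sense()["force"][2]
    for z in np.arange(.006,-.0045,-.0015):
        robot.movel([*xy,zt+GZ+z],feed=.03); f=robot.sense()["force"][2]-f0
        if f>3: break
    print("place z",round(z,4),"f",f); robot.gripper_open(); robot.movel([*xy,.20],feed=.25); print("t",robot.sense()["time"])
def slot(tray,k):
    c,a={"g":((.6160,-.2618),94.7),"r":((.4406,-.2554),85.3)}[tray]; a=np.radians(a)
    return np.array(c)+.05*k*np.array([np.cos(a),np.sin(a)])
E
python3 - <<'E'
from h import *
place(slot("g",-1))
d,cs=top_caps(); print("caps",cs)
c=[c for c in cs if c[1]>0.1]; a=min(c,key=lambda c:np.linalg.norm(c-[.5317,.169])); go([*a,.27],90)
c,p,ang,n,r=wrist_cap(a); print(c,p,ang,n,r)
assert np.linalg.norm(c-p)<.003 and n>700
pick(c,ang,f=80); print(robot.sense()["gripper_width"]); y,h,f0=seat()
import json; json.dump((y,h,f0.tolist()),open("seat.json","w"))
E
```

```text
place z 0.0 f 4.268774969499059
t 59.6917
caps [array([ 0.6216, -0.3158]), array([0.4048, 0.2938]), array([0.5317, 0.1689])]
[0.5282 0.1766] [0.5303 0.1704] 49.20057497129068 711 (0.02244621329009533, 0.03643236681818962)Traceback (most recent call last):
  File "<stdin>", line 6, in <module>
AssertionError
```

The hex mask disagrees with the pin and has only half its width, probably because of a shadow edge. I look.

Run:
```python
from h import *
print(wrist_cap([.5317,.1689],name="c7")); d=robot.get_image("wrist"); h=hsv(d); u=proj(d,[.5317,.1689,.068])[0].astype(int); print(u); print(h[u[1]-25:u[1]+26:5,u[0]-25:u[0]+26:5,2]); print(h[u[1]-25:u[1]+26:5,u[0]-25:u[0]+26:5,1])
```

```text
(array([0.5285, 0.1764]), array([0.5303, 0.1704]), np.float64(49.08311314500257), 725, (0.02244439162313938, 0.03645855188369751))
[319 174]
[[ 39 159 172 151 132 130 128 109 145  85  30]
 [115 172 167 181 174 172 163 149 121 123  31]
 [176 171 185 244 237 238 243 238 117 122  88]
 [185 166 235 245 240 242 239 238 217 125 102]
 [189 219 245 247 238 234 242 235 227 119 107]
 [171 233 248 226 229 182 174 171 181 146  66]
 [ 58 135 168 189 179 173 186 181 166 121  31]
 [ 29  94 154 181 181 183 174 171 132  51  26]
 [ 24  31  65 170 167 166 169 148  37  31  29]
 [ 28  34  29  32  27  34  31  29  29  33  33]
 [ 32  28  27  29  34  28  27  28  31  27  31]]
[[  7 172 173 130 112 112 118 140 172 171  26]
 [157 175 148   3   6   4   5   3 173 172  25]
 [175 173   7   2   1   1   4   2  83 182 148]
 [176 108   1   3   2   1   2   2   2 165 165]
 [174   5   3   3  77 185   9   2   1  96 167]
 [170   1   4   7 194 205  72   6   3  45 127]
 [101 104   2   4  17  63   3   3   5 181  25]
 [ 70 155  15   4   4   0   3   1 112 105  29]
 [ 32  41  86   3   2   3   0  16  48  25  35]
 [ 46  23  35  48  19  38  41  70  26  54  15]
 [ 24  46  19  35  45  64  28  18  49  38   8]]
```

View pics/c7.png

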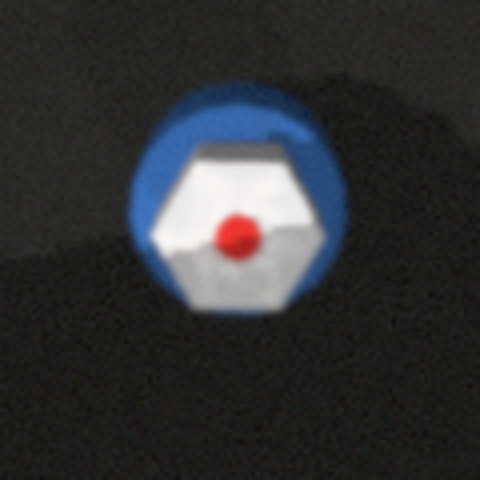

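The shadow of the arm crosses the hex. A fixed threshold of V>150 keeps both halves and drops the side face.

```bash
sed -i 's/(V>vt-45)/(V>150)/' h.py
python3 - <<'E'
from h import *
import json
c,p,ang,n,r=wrist_cap([.5317,.1689]); print(c,p,ang,n,r)
assert np.linalg.norm(c-p)<.003 and n>1000
pick(c,ang,f=80); print(robot.sense()["gripper_width"]); y,h,f0=seat()
json.dump((y,h,f0.tolist()),open("seat.json","w"))
if .009<h<.0255:
    path=screw(y,h,f0); json.dump(path,open("path.json","w")); s=robot.sense(); print("h stop",s["tool_pos"][2]-GZ-.03)
    d=robot.get_image("scene"); save(d,"s8",(270,130,390,220),5)
E
```

```text
[0.5298 0.1713] [0.5303 0.1705] 29.939447653145425 1240 (0.03551042079925537, 0.03946135193109512)
pick widths 0.03528576888115634 0.034847858398472875 t 66.525
0.03505626360004411
contact h 0.016 [-1.5463  1.1463  7.1094] torq [0.1212 0.334  0.0098] z 0.11086028543607877 t 73.3083
(10, np.float64(15.1), np.float64(6.5), np.float64(-0.12)) (40, np.float64(12.4), np.float64(6.8), np.float64(-0.04)) (70, np.float64(9.5), np.float64(4.8), np.float64(-0.11)) (100, np.float64(6.4), np.float64(11.6), np.float64(-0.04)) (130, np.float64(5.6), np.float64(16.0), np.float64(-0.26)) (160, np.float64(5.4), np.float64(15.7), np.float64(-0.73)) (190, np.float64(5.6), np.float64(17.7), np.float64(-0.23)) (220, np.float64(5.3), np.float64(14.2), np.float64(-0.04)) (250, np.float64(4.9), np.float64(13.6), np.float64(-0.08)) [(230, np.float64(5.1), np.float64(15.0), np.float64(-0.03)), (240, np.float64(5.1), np.float64(14.0), np.float64(-0.21)), (250, np.float64(4.9), np.float64(13.6), np.float64(-0.08))] t 82.1833 w 0.034752760693122345
h stop 0.007796172913587723
```

The cap stalled at 7.8 mm. With the 0.6 mm bias seen before, that is the 7 mm short stop, and after it the jaws slipped round the hex. I turn back about 115°, lift, check the pin and place it in red.

Run:
```python
from h import *
import json
path=json.load(open("path.json")); y,h,f0=json.load(open("seat.json")); yl,hl=path[-1]
ok=unscrew(np.array(f0),[(yl+112,h),(yl,hl)]); print(ok)
d=robot.get_image("scene"); save(d,"s9",(270,110,410,215),5)
```

```text
(-12, np.float64(8.2), np.float64(1.5), np.float64(0.31)) (18, np.float64(10.5), np.float64(-1.2), np.float64(0.0)) (48, np.float64(12.9), np.float64(-0.7), np.float64(-0.02)) (78, np.float64(15.6), np.float64(-0.4), np.float64(0.01)) t 87.2667
lift 0.004 [-0.9766 -1.6576  0.355 ]
lift 0.008 [ 0.1766 -0.8904 -0.749 ]
lift 0.014 [-0.4722 -0.7668  0.4855]
lift 0.022 [-0.0887  0.0498 -0.676 ]
w 0.034645231119599336
True
```

View pics/s9.png

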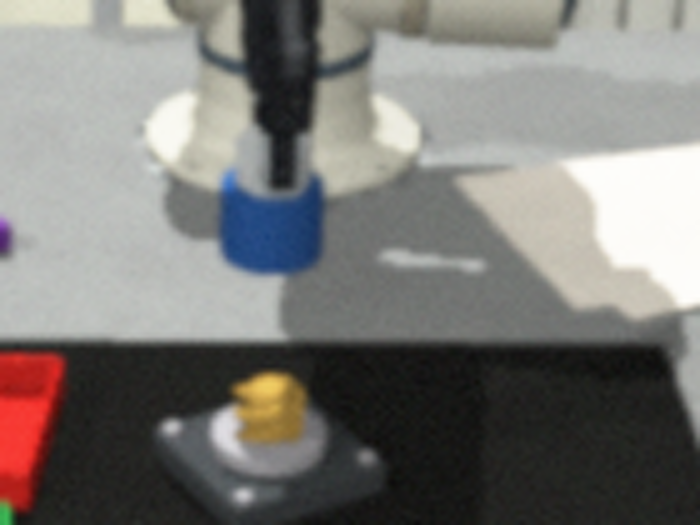

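The cap is off, but the finger hides its pin. I place it in red and check the pin there later. Then cap C, with stall detection added.

```bash
python3 - <<'E'
s=open('h.py').read()
s=s.replace('if abs(tz)>tmax or s["force"][2]-f0[2]>30: break','zs.append(s["tool_pos"][2])\n        if abs(tz)>tmax or s["force"][2]-f0[2]>30 or (len(zs)>5 and zs[-6]-zs[-1]<.0008): break')
s=s.replace('th=0; log=[]','th=0; log=[]; zs=[]')
s=s.replace('def screw','def screw')
open('h.py','w').write(s)
E
python3 - <<'E'
from h import *
import json
place(slot("r",-1))
d,cs=top_caps(); print("caps",cs)
a=min([c for c in cs if c[1]>0.1],key=lambda c:np.linalg.norm(c-[.4048,.2938])); go([*a,.27],90)
c,p,ang,n,r=wrist_cap(a); print(c,p,ang,n,r)
assert np.linalg.norm(c-p)<.003 and n>1000
pick(c,ang,f=80); print(robot.sense()["gripper_width"]); y,h,f0=seat()
json.dump((y,h,f0.tolist()),open("seat.json","w"))
if .009<h<.0255:
    path=screw(y,h,f0); json.dump(path,open("path.json","w")); s=robot.sense(); print("h stop",s["tool_pos"][2]-GZ-.03)
E
```

```text
place z 0.0 f 7.713416443370131
t 93.5167
caps [array([0.4048, 0.2938]), array([ 0.6221, -0.3162])]
[0.4019 0.2886] [0.4035 0.2955] 20.387313035376746 2413 (0.05364122986793518, 0.05365299433469772)Traceback (most recent call last):
  File "<stdin>", line 7, in <module>
AssertionError
```

Run:
```python
from h import *
wrist_cap([.4040,.2945],name="c10"); d=robot.get_image("wrist"); h=hsv(d); u=proj(d,[.404,.2945,.068])[0].astype(int); print(u); print(h[u[1]-30:u[1]+35:5,u[0]-30:u[0]+31:5,2]); print(h[u[1]-30:u[1]+35:5,u[0]-30:u[0]+31:5,1])
```

```text
[318 173]
[[145 144 138  97 137 152 154 151 142  79  94 110 108]
 [147 139 115 151 153 152 137 118 103 107  85 107 104]
 [157 131 153 146 121 112 168 158  93 102 111 101 106]
 [159 145 152 132 201 220 233 231 199  93 109 101 110]
 [158 168 156 237 223 228 226 233 225 218 111 112 106]
 [154 167 163 222 234 214 212 221 234 236 168 112 106]
 [156 162 171 226 234 225 224 219 240 223 136 107 108]
 [165 154 181 224 237 223 219 226 236 221 115 101 113]
 [159 161 160 217 223 230 235 239 231 233 130 154 155]
 [162 160 155 153 195 230 236 221 206 160 152 156 153]
 [161 154 157 151 155 162 171 155 149 151 152 152 155]
 [162 163 156 158 159 155 153 150 152 155 152 152 150]
 [104 103  99  99 104 102  99  99 102  98 101  99 105]]
[[  5   5   2 174 171 174 171 174 172 171   8   7   7]
 [  7   7 118 182 175 173 115 125 173 193 156   5   5]
 [ 10   2 177 164  55   5   5   3  49 165 172   8   5]
 [  6  97 176   8   0   1   4   6   3  16 171 111   9]
 [  6 132 168   5   2   3   2   4   3   5  71 159  10]
 [  5 151 156   2   4  13 126  14   4   5  32 164  12]
 [  5  98 125   2   3 129 204 143   5   1  73 126   7]
 [  6   3  86   1   5  19 163  25   5   2 135  28   5]
 [ 10   5  78   9   1   3   5   6   4   5  73   7   5]
 [  6   6   3  48  46   3   5   1  26  41   8   5   2]
 [  8   5   5   8   7   2   1  10   3   7   5   7   7]
 [  5   6   8   6  10   8   8   7   7   8   7  10   7]
 [ 10  10   5  10   7  10   3   5  10   5   5   8   7]]
```

View pics/c10.png

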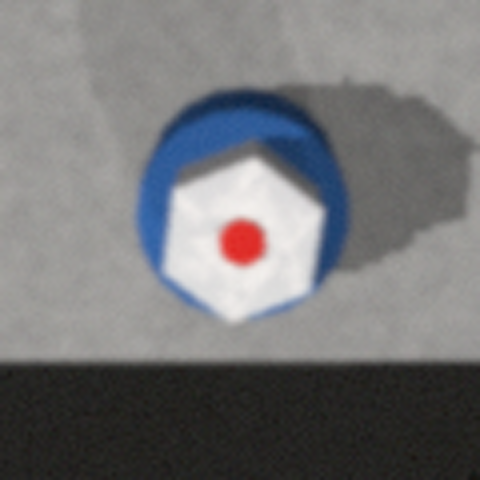

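Here the hex reads V of about 220 and the table about 160, so the threshold becomes 195 for this fully lit cap.

```bash
sed -i 's/(V>150))|red/(V>195))|red/' h.py
python3 - <<'E'
from h import *
import json
c,p,ang,n,r=wrist_cap([.4040,.2945]); print(c,p,ang,n,r)
assert np.linalg.norm(c-p)<.003 and 1000<n<1500
pick(c,ang,f=80); print(robot.sense()["gripper_width"]); y,h,f0=seat()
json.dump((y,h,f0.tolist()),open("seat.json","w"))
if .009<h<.0255:
    path=screw(y,h,f0); json.dump(path,open("path.json","w")); s=robot.sense(); print("h stop",s["tool_pos"][2]-GZ-.03)
E
```

```text
[0.4034 0.2951] [0.4036 0.2955] 51.74565751383582 1170 (0.0382729209959507, 0.035298071801662445)
pick widths 0.03536484396810226 0.034704619299022514 t 100.675
0.03468515101816861
contact h 0.016 [-2.5564 -0.7225  5.6505] torq [ 0.0787  0.2357 -0.0382] z 0.1107982781104743 t 107.4083
(10, np.float64(15.0), np.float64(5.8), np.float64(-0.06)) (40, np.float64(12.0), np.float64(5.5), np.float64(-0.05)) (70, np.float64(9.0), np.float64(6.0), np.float64(-0.05)) (100, np.float64(5.9), np.float64(5.8), np.float64(-0.09)) (130, np.float64(2.7), np.float64(5.2), np.float64(-0.05)) (160, np.float64(-0.4), np.float64(8.8), np.float64(-0.05)) (190, np.float64(-1.9), np.float64(15.6), np.float64(-1.03)) [(170, np.float64(-1.1), np.float64(11.1), np.float64(-0.03)), (180, np.float64(-1.6), np.float64(13.0), np.float64(-0.3)), (190, np.float64(-1.9), np.float64(15.6), np.float64(-1.03))] t 114.8417 w 0.03479968441994617
h stop 0.0007136994941308594
```

Fully home (0.7 mm, the same stop as B). Unscrew, place in green, move away and check everything.

Run:
```python
from h import *
import json
path=json.load(open("path.json")); y,h,f0=json.load(open("seat.json"))
ok=unscrew(np.array(f0),path); print(ok)
if ok:
    place(slot("g",1))
    go([.50,-.20,.34],90); d=robot.get_image("wrist"); save(d,"w11")
    robot.move_joints([-71.66,5.22,70.514,0,104.267,-3.249]); d,cs=top_caps(); print(cs); save(d,"t11",(130,70,470,325),2.3)
    d=robot.get_image("scene"); save(d,"s11",(170,160,290,260),5)
```

```text
(48, np.float64(0.4), np.float64(6.4), np.float64(0.24)) (78, np.float64(3.9), np.float64(-1.1), np.float64(-0.01)) (108, np.float64(6.1), np.float64(-0.6), np.float64(-0.03)) (138, np.float64(8.5), np.float64(-1.5), np.float64(-0.02)) (168, np.float64(10.9), np.float64(-0.7), np.float64(-0.01)) (198, np.float64(13.8), np.float64(0.9), np.float64(-0.02)) (228, np.float64(16.9), np.float64(1.3), np.float64(-0.03)) t 123.0083
lift 0.004 [-0.115  -0.9808 -1.2869]
lift 0.008 [ 0.1504 -0.7115 -0.4441]
lift 0.014 [-0.2702 -0.9536 -1.1683]
lift 0.022 [-0.6473 -1.0823 -0.6562]
w 0.035270105911793505
True
place z 0.0 f 4.401684525801887
t 130.2917
[array([ 0.6133, -0.2141]), array([ 0.6216, -0.3158])]
```

View pics/s11.png

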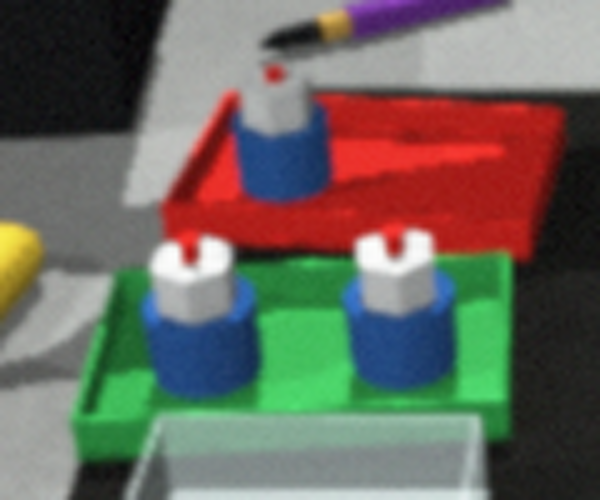

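View pics/t11.png

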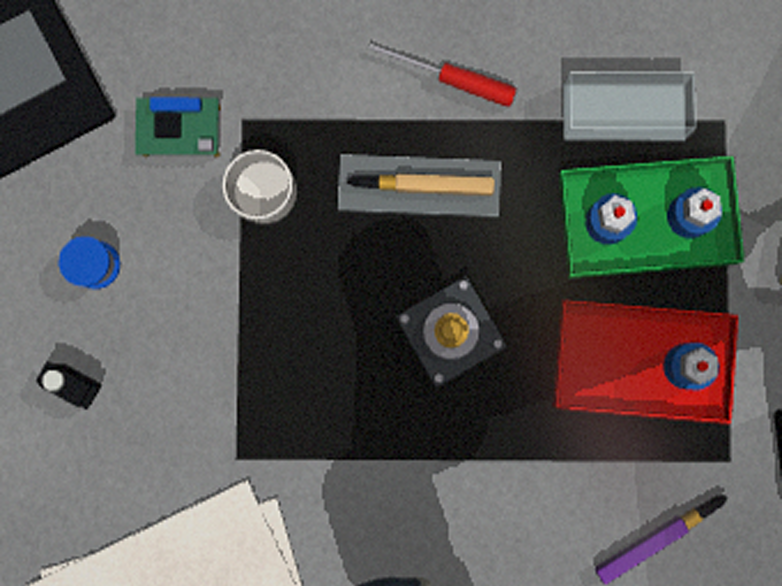

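The final views show two caps in green with raised pins, one in red with a low pin, and the brush lying on its mat. The other things look undisturbed.

```bash
python3 -c "
from h import *
robot.finish_job(); print(robot.sense()['time'])"
```

```text
the job is handed in; nothing more can be done
the job is handed in; nothing more can be done
```

The job is done and handed in, at roughly 132 s of the 210 s allowed. I dipped the brush, dabbed it on the stud thread with about 4.5 N of contact, and laid it back on the mat. Only three caps were on the bench; I screwed each onto the gauge and took it off again:

| Cap (start x, y) | Stopped above nominal seat | Result | Tray |
|---|---|---|---|
| (0.411, 0.180) | 0.6 mm | fully home | green |
| (0.530, 0.171) | 7.8 mm | stopped short | red |
| (0.403, 0.295) | 0.7 mm | fully home | green |

**Last checks:** the final pictures show two caps in the green tray with pins standing well out, and one in the red tray with a low pin. The brush is on its mat, and the other items and the purple look-alike brush look undisturbed.

**Checks that failed or disagreed:**
- **Hex detection:** the hexagon measurement failed twice, once from a shadow and once from the bright table. I adjusted the threshold and re-measured before each grasp.
- **Grip slip:** the jaws slipped round the short cap's hexagon after it reached its stop. They also slipped slightly on the first cap during an extra nudge.
- **Final cap count:** the automatic count found only the two green-tray caps, because it cannot separate a red pin from the red tray. I confirmed the third by eye.

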